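Widen the carton nest to its next hole and load it

TASK

Widen the blue carton nest: pull the yellow grip post on its end outward until the orange sprung button pops up through the next hole in the blue tube and catches, feeling for the catch and stopping there so that the button is not strained. Then stand the carton with the red band upright on the table squarely between the two red jaws, let go of it, and leave everything else on the table where it is.

Things in the scene. Friction and masses are not known exactly. Their poses are not given: they have to be found in the camera images.
- rail: Fixed half of the carton nest, bolted down: blue square outer tube, 44 mm wide, top face 64 mm above the table, lying along its own y axis from y = -170 to +30 mm. Origin: on the table below the tube's centre line; x horizontal across the tube, z up. The tube's top has an empty button hole at y = -85 mm and the next hole at about y = -20 mm. Do not push the moving half back into the first hole.
- fixed_jaw (a point): Foot (on the table) of the inner face of the red fixed jaw, at the tube's centre line: rail y = -10 mm. The jaw is a plate 8 mm thick and 55 mm high that stands out from the tube to the rail's -x side, from x = -22 to -140 mm. The nest is the space on the table between this face and the moving jaw's.
- index_plate_mount (a point): Mount of the steel index plate on the blue tube (top 70 mm above the table) at rail y = -20 mm. The next hole, 15 mm long, is in this plate, but the plate is clamped anywhere up to 12 mm either way along y, so the hole's place is not exactly known: feel for it. The plate sits in rubber that yields 1 mm per 8 N. More than 15 N between button and hole edge breaks the button.
- tube: Moving half, slides only along the rail's y; friction about 6 N. Aluminium inner tube, black hub (top 70 mm) and red moving jaw (as the fixed one). Origin: on the table, tube centre line, in the plane of the jaw's inner face; axes as the rail's. Pull to +y to widen. Starts 55 to 78 mm from the rail's origin, catches at 96 to 120 mm; then 1.5 mm of play, and it stops hard.
- grip_post (a point): Point on the axis of the yellow upright grip post of the moving half, 110 mm above the table (20 mm under its top). The post is round, 22 mm in diameter, and stands on the hub from 70 to 130 mm above the table, 12 mm to +y of the tube's origin. To be gripped from above.
- button_top (a point): Centre of the top of the orange sprung button (12 mm in diameter) carried by the inner tube, 128 mm to -y of the tube's origin. About 60 mm above the table while it is pressed down under the tube's top; 78 mm when it has popped up through a hole.
- red_carton: The carton to load: cardboard, 56 mm (its x) by 100 mm (its y) by 100 mm high, 0.18 to 0.35 kg, red band round its foot. Origin: centre of its underside. In the nest its 100 mm length lies along the rail's y axis; there is 3 to 15 mm of room at each end once the button has caught. Its centre belongs about 85 mm to the rail's -x side of the tube's centre line.
- blue_carton: Another carton, same size, with a blue band; to be left alone. Origin: centre of its underside.
- cap_jar: Jar, 50 mm in diameter, 70 mm high, to be left alone. Origin: centre of its underside.
- oil_can: Can, 48 mm in diameter, 100 mm high, to be left alone. Origin: centre of its underside.
- driver: Screwdriver, 170 mm long, lying on the table along its own x axis, to be left alone.
- spark_plug: Spark plug, 23 mm in diameter, 68 mm high, standing on its foot, to be left alone. Origin: centre of its underside.
- pocket_pad: Paper pad, 70 x 100 x 12 mm, to be left alone. Origin: centre of its underside.
Not all that is in view belongs to the job. What is shaped like the red_carton but purple or turquoise is not meant.

How it is judged:
On the way:
1. the button has popped up through the next hole (z of button_top in the frame of rail above 0.074 m and y of button_top in the frame of rail above -0.05 m), for 0.2 s.
At the end, for the whole second after the job is handed in: The button stands up through the next hole (top over 74 mm high); the red-banded carton rests upright (0.08 rad) on the table between the jaws, its length along the rail (0.2 rad), centre 47 to 115 mm to the -x side of the tube's centre line and 47 mm or more from each jaw (all of step 1 and height (world z) of red_carton below 0.006 m and angle between red_carton's own z axis and vertical below 0.08 rad and angle between the y axis of red_carton and the y axis of rail, either way round below 0.2 rad and x of red_carton in the frame of rail between -0.115 and -0.047 m and y of red_carton in the frame of rail above 0.037 m and y of red_carton in the frame of tube below -0.047 m and linear speed of red_carton below 0.02 m/s); the robot touches nothing.
It fails at once if the button or its hole is strained with more than 15 N (contact force between tube and rail above 15 N).
It fails at once if another thing on the table is shifted by more than 30 mm (distance of any of blue_carton, cap_jar, oil_can, driver, spark_plug, pocket_pad from where it was at the start of the episode above 0.03 m).
It also fails if it takes over 62 s, if anything falls off the work surface, if the arm or the gripper's body presses on something with over 40 N, if the wrist force passes 120 N, or if a joint passes its speed limit or range.

ROBOT

A 7-joint arm with a two-finger parallel gripper is mounted at the origin on the work surface. World frame = base frame: x ahead of the robot, y to its left, z up, the work surface at z = 0. Lengths are in m, angles in rad, forces in N, time in s.
With the tool pointing down it reaches from about 0.4 to 0.9 m from the base axis. Payload 5.6 kg.
Tool frame: the origin (TCP) lies between the finger pads; the fingertips stand 11 mm ahead of it and the grasp point (between the pads) lies 8 mm behind it (bot.tcp_to_tips is the distance from the TCP to the fingertips, in m); z points along the fingers, y is the direction in which the jaws open and shut (so a half turn about z gives the same grasp; the last joint's range is limited). The gripper opens to 92 mm and grips with 3 to 60 N. Pads are 20 mm wide; open, the fingers measure 128 mm over their backs; the gripper's body (75 mm by 189 mm) begins 69 mm behind the grasp point.
Start: joints at [-1.206, 0.468, -0.012, 1.603, 0.006, 1.071, -0.056], TCP at [0.258, 0.597, 0.226] pointing down, gripper open.
Joint ranges: [-2.53, 2.53], [-0.31, 2.02], [-1.57, 1.55], [0.28, 2.44], [-1.29, 4.43], [0.15, 1.84], [-2.92, 2.92]. Speed limits (rad/s): [2.57, 2.57, 3.14, 3.14, 3.14, 3.14, 3.14].

INTERFACE

Orientations are given as a 3x3 rotation matrix whose columns are the frame's x, y, z axes.
In Python, from rig import sense, capture, camera_params, bot gives the robot as it stands.
- The arm moves only by the tool carry_out, never from a script. Its argument "deltas" is a list of rows, each a list of 6 numbers: the shift along the world's x, y, z in m, then the turn, a rotation vector about the world's x, y, z in rad. In form: [[x, y, z, rx, ry, rz], ...]. A call has 1 to 12 rows; each row shifts and turns the pose as measured when the row begins; what a row does not reach is not made up. A row lasts 1/10 s, in which the tool goes at most 50 mm and 8.59 degrees, less where a joint would pass 70% of its speed; a pose out of reach is approached as far as the arm can. A call with a gripper value outside its range is refused whole. "fingers" is the gripper command: -1 is fully open, 1 is shut, values between are in proportion, set as the call begins (left out, the last holds). The fingers move at their own pace and stop on an object; the grip force is fixed at half the most. Time passes only in rows, so rows that do not move let the fingers close. It gives the time, the measured TCP pose, the force and the opening at its end, in the units of the state.
- sense(): the state, without advancing time (a new reading comes with each control period).
- capture(name): name is "scene" or "side" or "wrist"; returns the picture (420x560x3 uint8, red, green, blue); there is no depth.
- camera_params(name): a dict with "fx", "fy", "cx", "cy" (pixels), "rvec" (rotation vector, rad) and "tvec" (3), from world to camera coordinates, as OpenCV has them. Camera axes: x right, y down, z forward; pixel columns grow to the right and rows downward; lengths in m; the calibration is good to about 2 mm. A picture is of the moment at which its call begins: read the wrist's pose just before it. camera_params takes no time and is no camera call; for the wrist camera it gives the pose at the moment of the call.
- bot.job_done(): hands the job in, once; it reports no verdict.
The state is a dict: "clock": time; "joint_positions": joint angles; "qd": joint speeds; "joint_efforts": joint torques, N m; "position": TCP position; "eef_rot": TCP orientation; "contact_force": force on the tool from outside, world axes, zero at the start; "ft_torque": the same for the moment, N m; "finger_gap": opening from 0.0 (shut) to 1.0 (fully open).
Only numpy, scipy, OpenCV 4.12 (cv2) and the standard library are available. Lean on these libraries where they do the work, as an engineer would, in place of code of your own. Each camera call takes 0.05 s, during which the arm holds its last target.

## Working session

There is one attempt and no reset: what is moved stays moved. The work goes in short steps, Python scripts to look and compute and a tool call to move; the robot and the scene stay as the last step left them, time stands still between calls to the robot, and variables do not carry over. Pictures are saved under pics/ and viewed, and the job is handed in when it is done.

Besides the shell and the picture viewer there is one more tool, called as name([rows], argument=value, ...), one row to a line, values as JSON. carry_out: Moves the arm, as the interface text tells. Its arguments: {"type":"object","properties":{"deltas":{"type":"array"},"fingers":{"type":"number"}},"required":["deltas"]}

```bash
mkdir -p pics; ls; cat > h.py <<'E'
import numpy as np, cv2
from rig import sense, capture, camera_params, bot
def save(n,fn):
    im=capture(n); cv2.imwrite('pics/'+fn,cv2.cvtColor(im,cv2.COLOR_RGB2BGR)); return im
def ray(p,uv):
    R=cv2.Rodrigues(np.array(p['rvec'],float))[0]; t=np.array(p['tvec'],float).ravel()
    d=R.T@np.array([(uv[0]-p['cx'])/p['fx'],(uv[1]-p['cy'])/p['fy'],1]); return -R.T@t,d
def onz(p,uv,z):
    o,d=ray(p,uv); return o+d*(z-o[2])/d[2]
def proj(p,X):
    K=np.array([[p['fx'],0,p['cx']],[0,p['fy'],p['cy']],[0,0,1.]])
    return cv2.projectPoints(np.array(X,float).reshape(-1,3),np.array(p['rvec'],float),np.array(p['tvec'],float),K,None)[0].reshape(-1,2)
E
python3 - <<'E'
from h import *
import json
for n in ['scene','side','wrist']:
    print(n,camera_params(n)); save(n,n+'0.png')
s=sense(); print(s)
E
```

```text
pics
scene {'fx': 486.39689536712586, 'fy': 486.39689536712586, 'cx': 279.59611488525405, 'cy': 206.79501161115692, 'rvec': array([ 2.14155143,  0.88584717, -0.42882981]), 'tvec': array([-0.42790193, -0.11543643,  1.62334591])}
side {'fx': 443.4516878704779, 'fy': 443.4516878704779, 'cx': 285.96138235859837, 'cy': 203.7875856726958, 'rvec': array([ 2.21798611, -0.64872995,  0.32294201]), 'tvec': array([-0.39310279,  0.32070078,  1.02335364])}
wrist {'fx': 336.8836075306168, 'fy': 336.8836075306168, 'cx': 282.6430156767854, 'cy': 204.0551871401052, 'rvec': array([-2.42633268, -1.59525598, -0.22030258]), 'tvec': array([-0.65031729, -0.02992531,  0.39059493])}
{'clock': 0.15, 'joint_positions': array([-1.20597753,  0.4681957 , -0.01161809,  1.60338051,  0.00596401,
        1.07140703, -0.05630984]), 'qd': array([ 0.00163854, -0.00199689,  0.00078172, -0.00562715,  0.00034945,
       -0.00073813,  0.00026791]), 'joint_efforts': array([ 4.77591566e-04, -5.20947826e+01, -1.24786946e-02, -2.43979865e+01,
       -5.67214563e-02,  1.52399030e-02,  1.02885951e-04]), 'position': array([0.25766645, 0.59628647, 0.22485872]), 'eef_rot': array([[-9.17956880e-01,  3.96679894e-01, -4.77380254e-04],
       [ 3.96680175e-01,  9.17956005e-01, -1.26911166e-03],
       [-6.52170062e-05, -1.35435706e-03, -9.99999081e-01]]), 'contact_force': array([-0.02756195,  0.31183842, -0.69089945]), 'ft_torque': array([-0.06066382,  0.03774571,  0.00528717]), 'finger_gap': 0.9995981884292433}
```

View pics/scene0.png

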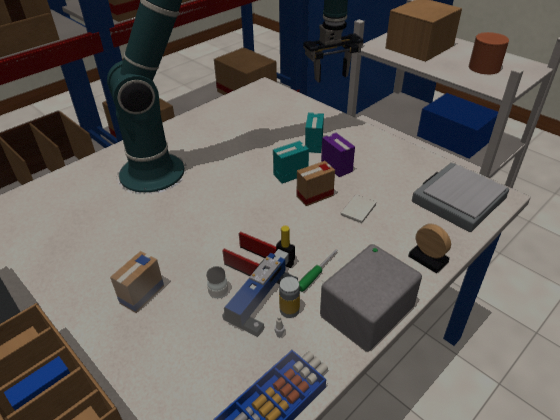

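View pics/side0.png

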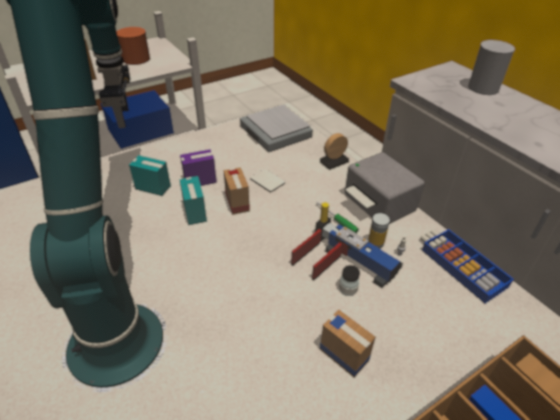

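View pics/wrist0.png

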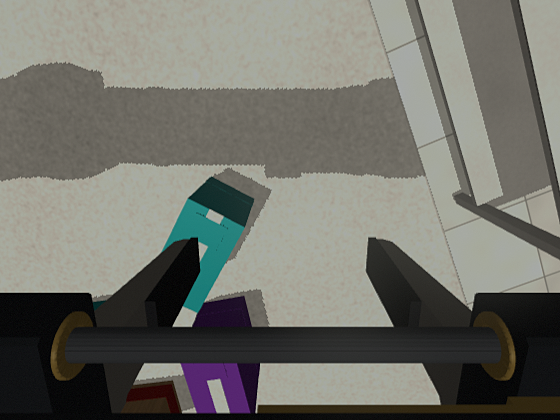

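```bash
python3 - <<'E'
from h import *
a=cv2.imread('pics/scene0.png');b=cv2.imread('pics/side0.png')
c=cv2.resize(a[100:350,200:400],None,fx=3,fy=3,interpolation=cv2.INTER_CUBIC)
cv2.imwrite('pics/c1.png',cv2.resize(a[105:215,260:390],None,fx=6,fy=5.4,interpolation=2))
cv2.imwrite('pics/c2.png',cv2.resize(a[220:340,200:350],None,fx=5,fy=5,interpolation=2))
cv2.imwrite('pics/c3.png',cv2.resize(b[190:300,280:420],None,fx=5,fy=5,interpolation=2))
cv2.imwrite('pics/c4.png',cv2.resize(b[140:240,120:300],None,fx=4.4,fy=4.4,interpolation=2))
E
```

```text
(no output)
```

View pics/c1.png

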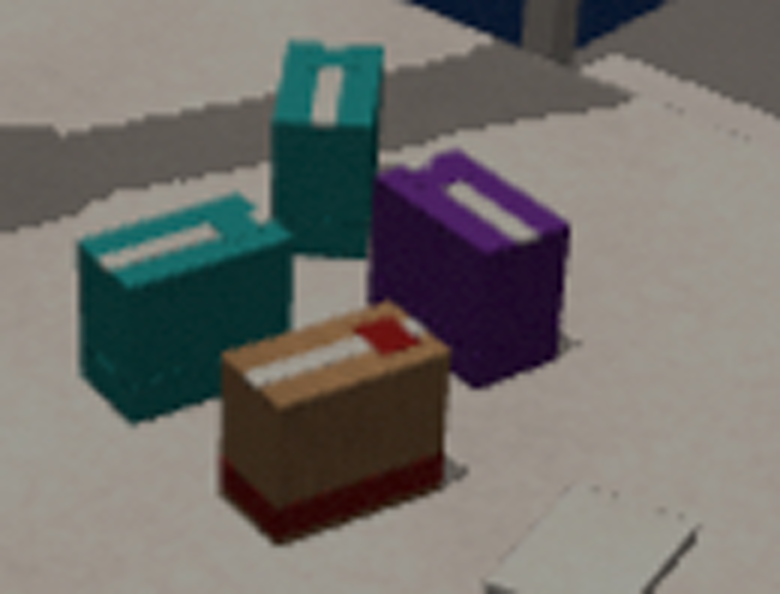

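View pics/c2.png

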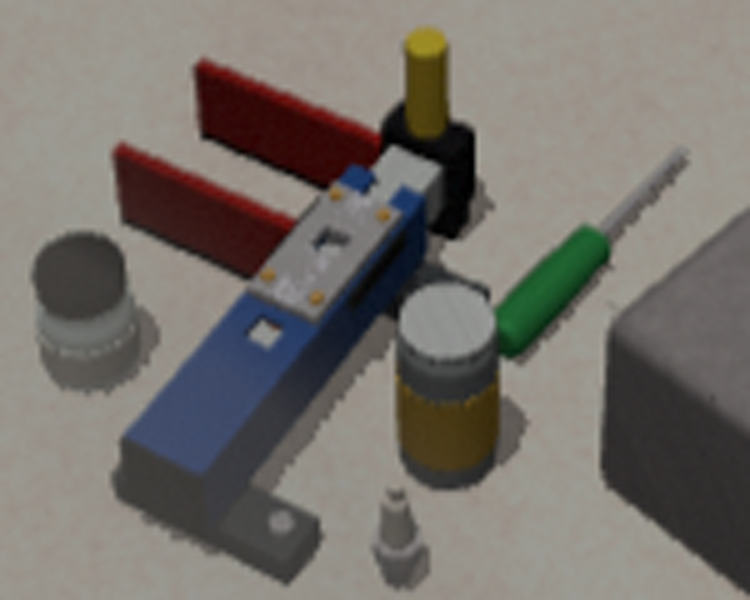

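View pics/c3.png

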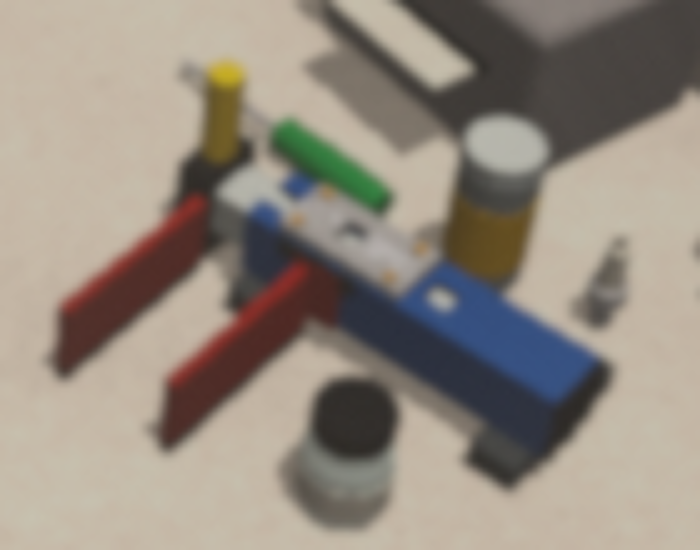

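View pics/c4.png

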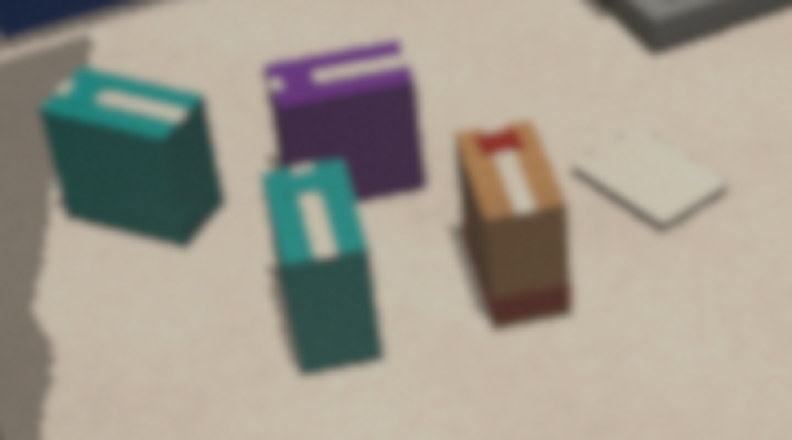

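```bash
python3 - <<'E'
from h import *
S=camera_params('scene');D=camera_params('side')
f2=lambda u,v:(200+u/5,220+v/5)
f3=lambda u,v:(280+u/5,190+v/5)
f1=lambda u,v:(260+u/6,105+v/5.4)
f4=lambda u,v:(120+u/4.4,140+v/4.4)
for n,a,b,z in [('post',(427,40),(227,73),.13),('hole1',(265,332),(441,298),.064),('hole2',(332,240),(352,231),.07),('endL',(122,440),(548,403),.064),('endR',(205,472),(608,370),.064),
 ('fixjaw tip top',(118,148),(170,385),.055),('movjaw tip top',(200,64),(62,310),.055),('jar',(80,262),(355,405),.07),('can',(447,320),(507,148),.1),('plug',(396,492),(621,243),.068)]:
    print(n,onz(S,f2(*a),z).round(4),onz(D,f3(*b),z).round(4))
for n,a,b in [('carton',[(222,353),(280,408),(448,348),(388,302)],[(485,220),(568,207),(533,124),(459,134)]),
   ('turq near',[(80,242),(130,288),(293,235),(236,194)],[(283,264),(365,250),(345,160),(265,178)]),
   ('purple',[(375,172),(488,252),(570,228),(455,152)],[(280,106),(410,80),(400,42),(265,66)])]:
    P=np.array([onz(S,f1(*q),.1) for q in a]);Q=np.array([onz(D,f4(*q),.1) for q in b])
    print(n,P.round(3)[:,:2].tolist(),Q.round(3)[:,:2].tolist(),P.mean(0).round(4),Q.mean(0).round(4))
E
```

```text
post [0.6105 0.0223 0.13  ] [0.6066 0.0185 0.13  ]
hole1 [ 0.6487 -0.1264  0.064 ] [ 0.6441 -0.1287  0.064 ]
hole2 [ 0.6329 -0.0672  0.07  ] [ 0.6314 -0.0691  0.07  ]
endL [ 0.6492 -0.2153  0.064 ] [ 0.6422 -0.2125  0.064 ]
endR [ 0.6898 -0.2004  0.064 ] [ 0.6838 -0.2127  0.064 ]
fixjaw tip top [ 0.4964 -0.0922  0.055 ] [ 0.492  -0.0951  0.055 ]
movjaw tip top [ 0.4792 -0.0206  0.055 ] [ 0.4739 -0.0226  0.055 ]
jar [ 0.5555 -0.1634  0.07  ] [ 0.5545 -0.165   0.07  ]
can [ 0.7268 -0.0819  0.1   ] [ 0.7222 -0.0859  0.1   ]
plug [ 0.7611 -0.1494  0.068 ] [ 0.7513 -0.1524  0.068 ]
carton [[0.435, 0.247], [0.49, 0.231], [0.513, 0.328], [0.462, 0.341]] [[0.432, 0.243], [0.485, 0.226], [0.51, 0.319], [0.46, 0.336]] [0.4751 0.2865 0.1   ] [0.4719 0.2809 0.1   ]
turq near [[0.306, 0.274], [0.358, 0.259], [0.382, 0.357], [0.33, 0.367]] [[0.301, 0.271], [0.351, 0.256], [0.381, 0.35], [0.326, 0.36]] [0.3441 0.3142 0.1   ] [0.3399 0.3094 0.1   ]
purple [[0.368, 0.437], [0.467, 0.414], [0.482, 0.463], [0.384, 0.485]] [[0.368, 0.431], [0.46, 0.412], [0.475, 0.46], [0.378, 0.482]] [0.4251 0.4498 0.1   ] [0.4205 0.4463 0.1   ]
```

carry_out([
  [0.025,-0.041,0,0,0,0.055],
  [0.025,-0.041,0,0,0,0.055],
  [0.025,-0.041,0,0,0,0.055],
  [0.025,-0.041,0,0,0,0.055],
  [0.025,-0.041,0,0,0,0.055],
  [0.025,-0.041,0,0,0,0.055],
  [0.025,-0.041,0,0,0,0.055],
  [0.025,-0.041,0,0,0,0.055],
  [0.025,-0.041,0,0,0,0.055],
  [0.025,-0.041,0,0,0,0.055],
  [0.025,-0.041,0,0,0,0.055],
  [0.025,-0.041,0,0,0,0.055],
], fingers=-1)

```text
clock: 1.35
position: [0.5574, 0.0899, 0.2222]
eef_rot: [[-0.957, -0.292, -0.003], [-0.292, 0.957, -0.003], [0.004, -0.002, -1.0]]
contact_force: [1.2, 1.0, 1.0]
finger_gap: 1.001
```

```bash
python3 - <<'E'
from h import *
save('wrist','w1.png'); s=sense();print(s['clock'],s['position'],s['eef_rot'][:,1],s['joint_positions'],s['contact_force'])
E
```

```text
1.4 [0.56146033 0.07987336 0.22243654] [-0.28319627  0.9590291  -0.00794118] [-0.29968121  0.3300235   0.11709028  1.81941463 -0.03543274  0.99605793
  1.68838369] [ 3.54670859 -6.59881885  1.10104683]
```

View pics/w1.png

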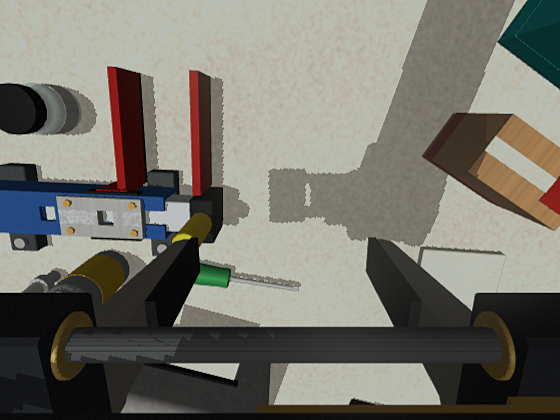

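carry_out([
  [0,0,0,0,0,0],
  [0,0,0,0,0,0],
])

```text
clock: 1.6
position: [0.5621, 0.0764, 0.2217]
eef_rot: [[-0.961, -0.277, -0.001], [-0.277, 0.961, -0.009], [0.004, -0.009, -1.0]]
contact_force: [-0.5, 0.5, -0.2]
finger_gap: 1.001
```

```bash
python3 - <<'E'
from h import *
import pickle
p=camera_params('wrist');s=sense();im=save('wrist','w2.png'); p2=camera_params('wrist'); pickle.dump((p,p2),open('w2.pkl','wb'));print(s['position'],s['eef_rot'][:,1],np.array(p['tvec'])-p2['tvec'])
b=cv2.imread('pics/w2.png')
cv2.imwrite('pics/w2c.png',cv2.resize(b[140:270,0:230],None,fx=3.4,fy=3.4,interpolation=2))
E
```

```text
[0.56205566 0.07637354 0.22171579] [-0.27652329  0.96096822 -0.00865767] [ 0.00029091 -0.00019027 -0.0001469 ]
```

View pics/w2c.png

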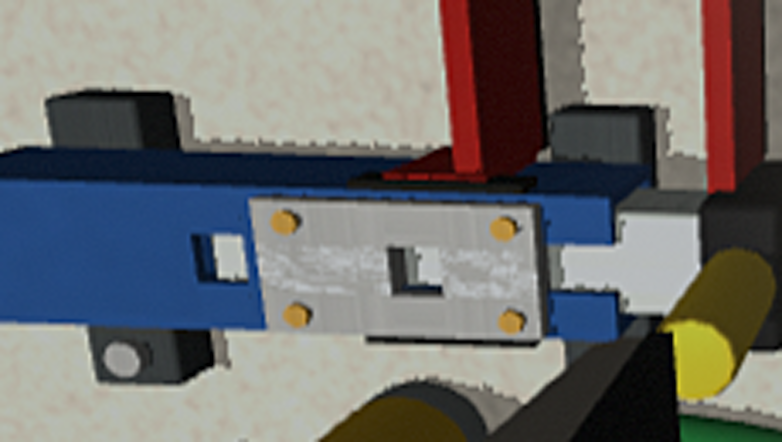

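```bash
python3 - <<'E'
from h import *
import pickle
p=pickle.load(open('w2.pkl','rb'))[0]
g=lambda u,v,z:onz(p,(u/3.4,140+v/3.4),z)[:2]
P=lambda *a:np.mean(a,0)
e1,e2=g(0,180,.064),g(612,197,.064);e3,e4=g(0,322,.064),g(615,338,.064)
for a,b in((e1,e2),(e3,e4)): print(a.round(4),b.round(4),np.degrees(np.arctan2(-(b-a)[0],(b-a)[1])))
print('width pts',e1,e3)
h1=g(220,258,.064)
h2a,h2b=g(387,271,.07),g(443,273,.07)
y=np.array([-np.sin(.25),np.cos(.25)])
print('h1',h1,'h2',h2a,h2b,'sep',(h2a-h1)@y,(h2b-h1)@y, 'len h1',(g(248,258,.064)-g(193,258,.064))@y)
post=g(704,362,.13)
jt=[g(710,190,.055),g(705,0,.055)]
print('post',post,(post-h1)@y, 'tubeend',(g(612,265,.064)-h1)@y)
print('jaws inner top mov',(jt[0]-h1)@y,jt,'fixed inner?',[(g(u,v,.055)-h1)@y for u,v in((483,178),(468,0))])
E
```

```text
[ 0.6399 -0.188 ] [ 0.5958 -0.018 ] 14.533812597167328
[ 0.6843 -0.1854] [ 0.6381 -0.0086] 14.642111661511883
width pts [ 0.63987634 -0.18795736] [ 0.68430804 -0.1854065 ]
h1 [ 0.64586121 -0.12451179] h2 [ 0.63338881 -0.07439271] [ 0.62948858 -0.05881194] sep 0.05164672021080873 0.06770804964730225 len h1 0.01612513855272658
post [0.60698841 0.02663069] 0.15606110889507685 tubeend 0.11450901368025249
jaws inner top mov 0.14172600706945354 [array([0.58872914, 0.00717329]), array([ 0.53526394, -0.00630784])] fixed inner? [np.float64(0.07506096737040766), np.float64(0.07505392403274945)]
```

carry_out([
  [0.0225,-0.026,0,0.009,0,-0.026],
  [0.0225,-0.026,0,0,0,0],
  [0,0,0,0,0,0],
  [0,0,0,0,0,0],
])

```text
clock: 2.05
position: [0.605, 0.0342, 0.2213]
eef_rot: [[-0.964, -0.265, -0.004], [-0.265, 0.964, 0.005], [0.003, 0.005, -1.0]]
contact_force: [-0.4, 0.3, -0.6]
finger_gap: 1.0
```

```bash
python3 - <<'E'
from h import *
save('wrist','w3.png'); a=save('scene','s3.png');b=save('side','d3.png')
c=lambda i:cv2.cvtColor(i,cv2.COLOR_RGB2BGR)
cv2.imwrite('pics/s3c.png',np.hstack([cv2.resize(c(a)[190:310,230:330],(400,480)),cv2.resize(c(b)[150:270,280:380],(400,480))]))
E
```

```text
(no output)
```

View pics/s3c.png

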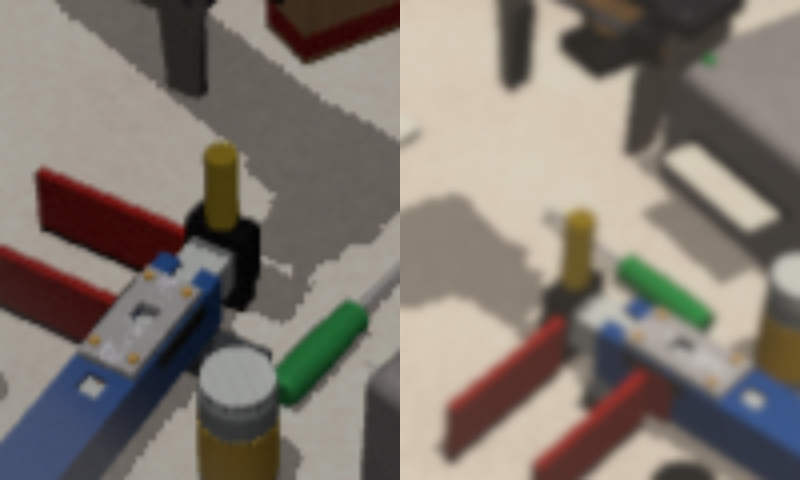

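View pics/w3.png

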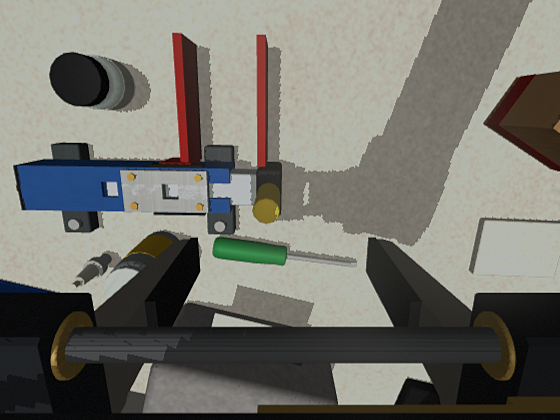

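```bash
python3 - <<'E'
from h import *
p=camera_params('wrist');b=cv2.imread('pics/w3.png')
hsv=cv2.cvtColor(b,cv2.COLOR_BGR2HSV)
m=((abs(hsv[...,0].astype(int)-26)<7)&(hsv[...,1]>150)&(hsv[...,2]>150)).astype(np.uint8); m[:,:230]=0;m[300:]=0
n,l,st,c=cv2.connectedComponentsWithStats(m); print(st[1:],c[1:])
k=1+np.argmax(st[1:,4]); post=onz(p,c[k],.13)[:2]
h1=onz(p,(109.5,188.5),.064)[:2]; h2=[onz(p,(u,191),.07)[:2] for u in (163,179.5)]
y=np.array([-np.sin(.254),np.cos(.254)])
print(post,h1,(post-h1)@y-.085-.012,[(q-h1)@y-.085 for q in h2],sense()['position'])
E
```

```text
[[275 206   4  13  32]] [[276.53125 211.625  ]]
[0.6057806  0.03114501] [ 0.6453605  -0.12531001] 0.06438071005393325 [np.float64(-0.03174202674792432), np.float64(-0.016158369575104192)] [0.60495242 0.03401515 0.22163861]
```

```bash
python3 - <<'E'
from h import *
p=camera_params('wrist');b=cv2.imread('pics/w3.png')
print(onz(p,(266.5,212),.13)[:2])
cv2.imwrite('pics/w3c.png',cv2.resize(b[150:235,150:300],None,fx=5,fy=5,interpolation=2))
E
```

```text
[0.60813714 0.02369107]
```

View pics/w3c.png

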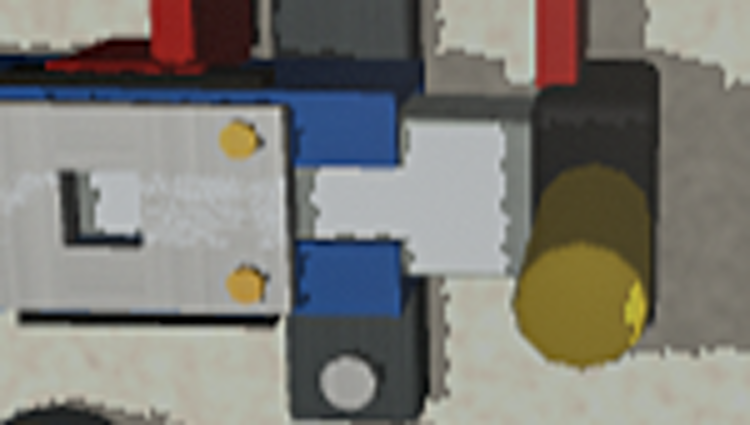

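carry_out([
  [0.003,-0.0105,-0.03,0,0,-0.01],
  [0,0,-0.03,0,0,0],
  [0,0,-0.03,0,0,0],
  [0,0,-0.02,0,0,0],
  [0,0,0,0,0,0],
  [0,0,0,0,0,0],
])

```text
clock: 2.8
position: [0.6061, 0.032, 0.1113]
eef_rot: [[-0.964, -0.266, 0.0], [-0.266, 0.964, 0.008], [-0.003, 0.008, -1.0]]
contact_force: [-0.3, -0.8, 0.4]
finger_gap: 0.999
```

carry_out([
  [0.002,-0.006,-0.008,0,0,-0.005],
  [0.001,-0.004,-0.002,0,0,-0.005],
  [0,0,0,0,0,0],
  [0,0,0,0,0,0],
])

```text
clock: 3.2
position: [0.6114, 0.022, 0.1045]
eef_rot: [[-0.966, -0.257, 0.007], [-0.257, 0.966, 0.009], [-0.009, 0.007, -1.0]]
contact_force: [0.5, 0.5, -0.4]
finger_gap: 0.998
```

carry_out([
  [-0.004,0.001,-0.001,0.006,0.003,0],
  [0,0,0,0,0,0],
  [0,0,0,0,0,0],
])

```text
clock: 3.5
position: [0.6076, 0.023, 0.1044]
eef_rot: [[-0.967, -0.256, 0.005], [-0.256, 0.966, 0.016], [-0.009, 0.014, -1.0]]
contact_force: [-0.6, 0.1, 1.2]
finger_gap: 1.001
```

carry_out([
  [0,0,0,0,0,0],
  [0,0,0,0,0,0],
  [0,0,0,0,0,0],
  [0,0,0,0,0,0],
  [0,0,0,0,0,0],
  [0,0,0,0,0,0],
], fingers=1)

```text
clock: 4.1
position: [0.6076, 0.0233, 0.1044]
eef_rot: [[-0.966, -0.257, 0.005], [-0.257, 0.966, 0.016], [-0.009, 0.014, -1.0]]
contact_force: [-0.3, 0.2, 0.0]
finger_gap: 0.499
```

```bash
python3 - <<'E'
from h import *
s=sense();print(s['clock'],s['position'],s['contact_force'],s['ft_torque'],s['finger_gap'])
save('wrist','w4.png')
E
```

```text
4.1 [0.6076466  0.02330031 0.10444896] [-0.31174272  0.20320691  0.0333182 ] [0.03002493 0.04793169 0.01583413] 0.49942077844453914
```

View pics/w4.png

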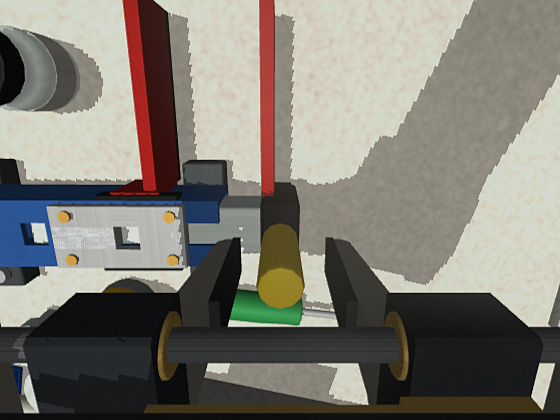

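carry_out([
  [0,0,0,-0.016,0.006,0],
  [0,0,0,0,0,0],
  [0,0,0,0,0,0],
  [0,0,0,0,0,0],
  [0,0,0,0,0,0],
  [0,0,0,0,0,0],
  [0,0,0,0,0,0],
], fingers=1)

```text
clock: 4.85
position: [0.6079, 0.0222, 0.1044]
eef_rot: [[-0.967, -0.256, -0.001], [-0.256, 0.967, -0.002], [0.002, -0.002, -1.0]]
contact_force: [-0.2, -1.4, -0.4]
finger_gap: 0.23
```

carry_out([
  [-0.0008,0.003,0,0,0,0],
  [-0.0008,0.003,0,0,0,0],
  [-0.0008,0.003,0,0,0,0],
  [-0.0008,0.003,0,0,0,0],
  [-0.0008,0.003,0,0,0,0],
  [-0.0008,0.003,0,0,0,0],
])

```text
clock: 5.45
position: [0.6078, 0.0227, 0.1044]
eef_rot: [[-0.97, -0.244, 0.009], [-0.244, 0.97, -0.02], [-0.004, -0.022, -1.0]]
contact_force: [4.0, -6.5, -3.0]
finger_gap: 0.234
```

carry_out([
  [-0.0012,0.0048,0,0,0,0],
  [-0.0012,0.0048,0,0,0,0],
  [-0.0012,0.0048,0,0,0,0],
])

```text
clock: 5.75
position: [0.6066, 0.0276, 0.1044]
eef_rot: [[-0.972, -0.236, 0.014], [-0.236, 0.971, -0.029], [-0.006, -0.032, -0.999]]
contact_force: [3.8, -7.3, -2.0]
finger_gap: 0.234
```

carry_out([
  [-0.0013,0.005,0,0.01,0.005,0.004],
  [-0.0013,0.005,0,0.01,0.005,0.004],
  [-0.0013,0.005,0,0.01,0.005,0.004],
  [-0.0013,0.005,0,0.01,0.005,0.004],
  [-0.0013,0.005,0,0.01,0.005,0.004],
  [-0.0013,0.005,0,0.01,0.005,0.004],
])

```text
clock: 6.35
position: [0.6042, 0.0368, 0.1045]
eef_rot: [[-0.969, -0.247, -0.006], [-0.248, 0.969, 0.009], [0.003, 0.01, -1.0]]
contact_force: [1.6, -8.4, -1.8]
finger_gap: 0.234
```

carry_out([
  [-0.0013,0.005,0,0.003,0.002,0.002],
  [-0.0013,0.005,0,0.005,0.002,0.002],
  [-0.0013,0.005,0,0.005,0.002,0.002],
  [-0.0013,0.005,0,0.005,0.002,0.002],
  [-0.0013,0.005,0,0.005,0.002,0.002],
  [-0.0013,0.005,0,0.005,0.002,0.002],
  [-0.0013,0.005,0,0.005,0.002,0.002],
  [-0.0013,0.005,0,0.005,0.002,0.002],
])

```text
clock: 7.15
position: [0.6028, 0.0424, 0.1044]
eef_rot: [[-0.969, -0.247, -0.003], [-0.247, 0.969, 0.007], [0.001, 0.008, -1.0]]
contact_force: [3.2, -7.8, -1.5]
finger_gap: 0.233
```

```bash
python3 - <<'E'
from h import *
p=camera_params('wrist');save('wrist','w5.png');b=cv2.imread('pics/w5.png');print(p)
s=sense();print(s['position'],s['contact_force'])
import pickle;pickle.dump(p,open('w5.pkl','wb'))
cv2.imwrite('pics/w5c.png',cv2.resize(b[160:300,0:300],None,fx=2.6,fy=2.6,interpolation=2))
E
```

```text
{'fx': 336.8836075306168, 'fy': 336.8836075306168, 'cx': 282.6430156767854, 'cy': 204.0551871401052, 'rvec': array([-1.81920188, -2.33757591, -0.33144945]), 'tvec': array([ 0.10555023, -0.57031041,  0.1143087 ])}
[0.60274365 0.04257647 0.10446971] [ 2.95395797 -8.25795879 -0.84429483]
```

View pics/w5c.png

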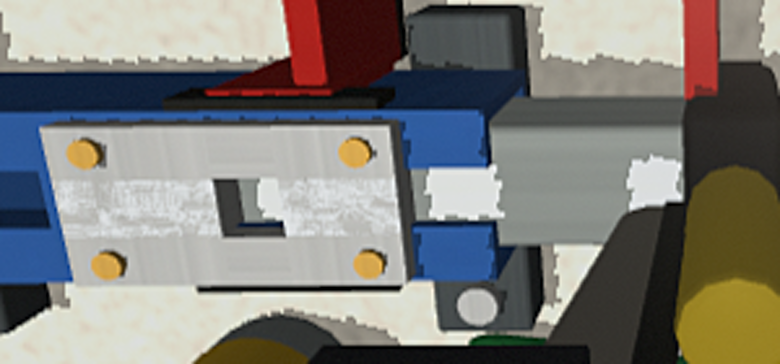

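carry_out([
  [-0.0016,0.006,0,0.005,0.002,0.002],
  [-0.0016,0.006,0,0.005,0.002,0.002],
  [-0.0016,0.006,0,0.005,0.002,0.002],
  [-0.0016,0.006,0,0.005,0.002,0.002],
  [-0.0016,0.006,0,0.005,0.002,0.002],
  [-0.0016,0.006,0,0.005,0.002,0.002],
])

```text
clock: 7.8
position: [0.6001, 0.0528, 0.1045]
eef_rot: [[-0.969, -0.246, -0.0], [-0.246, 0.969, 0.008], [-0.001, 0.008, -1.0]]
contact_force: [2.0, -8.5, -2.2]
finger_gap: 0.232
```

carry_out([
  [-0.0016,0.006,0,0.004,0.002,0.002],
  [-0.0016,0.006,0,0.004,0.002,0.002],
  [-0.0016,0.006,0,0.004,0.002,0.002],
])

```text
clock: 8.1
position: [0.5987, 0.0582, 0.1044]
eef_rot: [[-0.969, -0.245, 0.0], [-0.245, 0.969, 0.005], [-0.001, 0.005, -1.0]]
contact_force: [2.6, -8.1, -2.0]
finger_gap: 0.23
```

carry_out([
  [-0.0013,0.005,0,0.004,0.002,0.002],
  [-0.0013,0.005,0,0.004,0.002,0.002],
  [-0.0013,0.005,0,0.004,0.002,0.002],
])

```text
clock: 8.4
position: [0.5979, 0.0613, 0.1045]
eef_rot: [[-0.97, -0.245, 0.0], [-0.245, 0.97, 0.004], [-0.001, 0.003, -1.0]]
contact_force: [2.3, -8.2, -1.8]
finger_gap: 0.233
```

```bash
python3 - <<'E'
from h import *
save('wrist','w6.png');b=cv2.imread('pics/w6.png')
s=sense();print(s['position'],s['contact_force'])
cv2.imwrite('pics/w6c.png',cv2.resize(b[160:300,0:300],None,fx=2.6,fy=2.6,interpolation=2))
E
```

```text
[0.59787602 0.06155156 0.10444611] [ 2.61772017 -8.27868988 -1.45784616]
```

View pics/w6c.png

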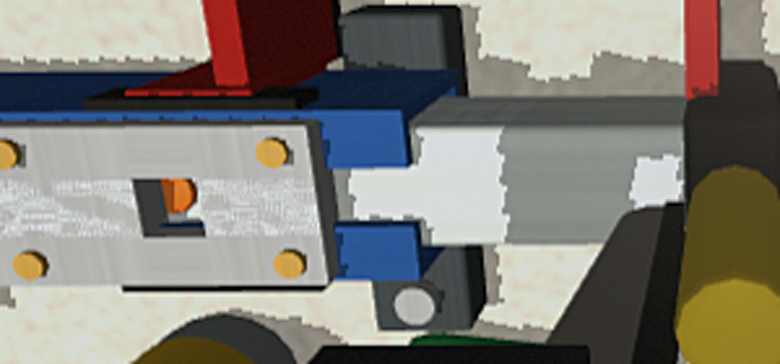

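The orange button is now showing in the index hole (crop 180,193), not yet up. I'll carry on in gentle steps.

carry_out([
  [-0.0013,0.005,0,0.004,0.002,0.002],
  [-0.0013,0.005,0,0.004,0.002,0.002],
])

```text
clock: 8.65
position: [0.5974, 0.0634, 0.1044]
eef_rot: [[-0.97, -0.244, 0.0], [-0.244, 0.97, 0.003], [-0.001, 0.003, -1.0]]
contact_force: [2.7, -8.8, -0.9]
finger_gap: 0.231
```

carry_out([
  [-0.0013,0.005,0,0.004,0.002,0.002],
  [-0.0013,0.005,0,0.004,0.002,0.002],
])

```text
clock: 8.85
position: [0.5969, 0.0654, 0.1045]
eef_rot: [[-0.97, -0.244, -0.0], [-0.244, 0.97, 0.002], [-0.0, 0.002, -1.0]]
contact_force: [3.6, -7.9, -2.1]
finger_gap: 0.229
```

```bash
python3 - <<'E'
from h import *
save('wrist','w7.png');b=cv2.imread('pics/w7.png')
s=sense();print(s['position'],s['contact_force'])
cv2.imwrite('pics/w7c.png',cv2.resize(b[160:300,0:300],None,fx=2.6,fy=2.6,interpolation=2))
E
```

```text
[0.59679101 0.06571765 0.10443901] [ 3.05912193 -6.43954711 -1.10582712]
```

View pics/w7c.png

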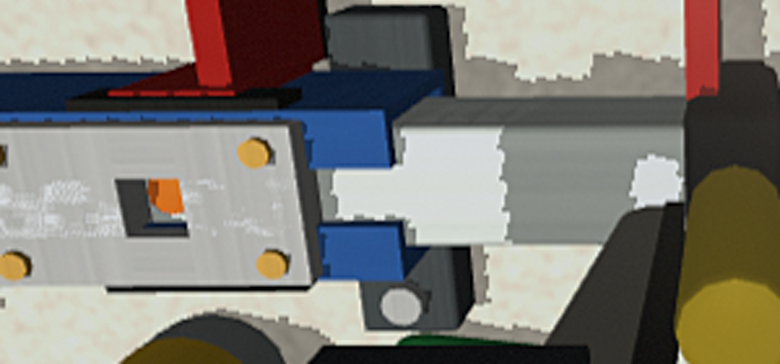

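carry_out([
  [-0.0013,0.005,0,0.004,0.002,0.002],
  [-0.0013,0.005,0,0.004,0.002,0.002],
])

```text
clock: 9.1
position: [0.5959, 0.0692, 0.1045]
eef_rot: [[-0.97, -0.244, -0.001], [-0.244, 0.97, 0.003], [0.0, 0.003, -1.0]]
contact_force: [3.4, -9.0, -0.9]
finger_gap: 0.233
```

```bash
python3 - <<'E'
from h import *
save('wrist','w8.png');b=cv2.imread('pics/w8.png')
s=sense();print(s['position'],s['contact_force'])
cv2.imwrite('pics/w8c.png',cv2.resize(b[160:300,0:300],None,fx=2.6,fy=2.6,interpolation=2))
E
```

```text
[0.59587486 0.06927979 0.1044422 ] [ 2.08574231 -5.58100107 -2.201493  ]
```

View pics/w8c.png

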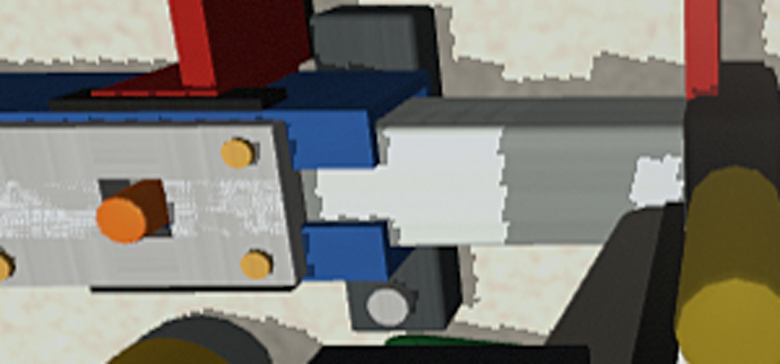

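The button stands up through the hole (crop 122,218), so I stop pulling here and let go.

carry_out([
  [0,0,0,0,0,0],
  [0,0,0,0,0,0],
])

```text
clock: 9.35
position: [0.5959, 0.0691, 0.1044]
eef_rot: [[-0.97, -0.244, -0.001], [-0.244, 0.97, 0.002], [0.0, 0.003, -1.0]]
contact_force: [0.4, -0.9, 0.2]
finger_gap: 0.238
```

carry_out([
  [0,0,0,0,0,0],
  [0,0,0,0,0,0],
  [0,0,0,0,0,0],
  [0,0,0,0,0,0],
], fingers=-0.2)

```text
clock: 9.75
position: [0.5952, 0.0714, 0.1044]
eef_rot: [[-0.969, -0.246, -0.002], [-0.246, 0.969, 0.005], [0.001, 0.005, -1.0]]
contact_force: [0.1, -0.2, -0.8]
finger_gap: 0.557
```

carry_out([
  [0,0,0.03,0,0,0],
  [0,0,0.03,0,0,0],
  [0,0,0.03,0,0,0],
  [0,0,0.03,0,0,0],
  [0,0,0,0,0,0],
], fingers=-1)

```text
clock: 10.25
position: [0.5932, 0.0723, 0.2274]
eef_rot: [[-0.969, -0.247, -0.006], [-0.247, 0.969, 0.005], [0.005, 0.006, -1.0]]
contact_force: [-0.6, 0.4, -1.2]
finger_gap: 0.984
```

```bash
python3 - <<'E'
from h import *
import pickle
p=camera_params('wrist');im=save('wrist','w9.png');a=save('scene','s9.png');b=save('side','d9.png')
s=sense();print(s['clock'],s['position'],s['joint_positions'])
pickle.dump(p,open('w9.pkl','wb'))
E
```

```text
10.4 [0.59035435 0.0719256  0.22241494] [-0.28421774  0.38323195  0.14099366  1.74397611 -0.0676056   1.03265403
  1.70237309]
```

View pics/w9.png

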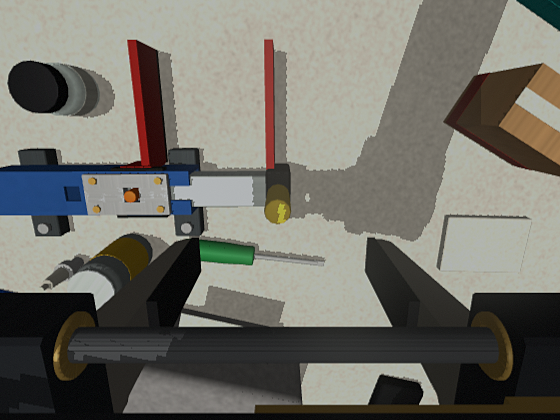

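carry_out([
  [-0.009,0.016,0.002,0,0,-0.145],
  [-0.009,0.016,0.002,0,0,-0.145],
  [-0.009,0.016,0.002,0,0,-0.145],
  [-0.009,0.016,0,0,0,-0.145],
  [-0.009,0.016,0,0,0,-0.145],
  [-0.009,0.016,0,0,0,-0.145],
  [-0.009,0.016,0,0,0,-0.145],
  [-0.009,0.016,0,0,0,-0.145],
  [-0.009,0.016,0,0,0,-0.145],
  [-0.009,0.016,0,0,0,-0.145],
  [-0.009,0.016,0,0,0,-0.145],
  [-0.009,0.016,0,0,0,-0.145],
], fingers=-1)

```text
clock: 11.6
position: [0.4677, 0.2636, 0.2077]
eef_rot: [[-0.019, 1.0, -0.023], [1.0, 0.019, 0.023], [0.024, -0.022, -0.999]]
contact_force: [-0.5, 0.2, -0.1]
finger_gap: 1.0
```

carry_out([
  [0,0,0,0,0,0],
  [0,0,0,0,0,0],
])

```text
clock: 11.8
position: [0.4649, 0.2647, 0.2049]
eef_rot: [[-0.026, 0.999, -0.027], [0.999, 0.027, 0.02], [0.021, -0.027, -0.999]]
contact_force: [-0.8, 0.5, 0.3]
finger_gap: 1.003
```

```bash
python3 - <<'E'
from h import *
import pickle
p=camera_params('wrist');im=save('wrist','w10.png')
s=sense();print(s['clock'],s['position'],s['eef_rot'],s['joint_positions'])
pickle.dump(p,open('w10.pkl','wb'))
p=pickle.load(open('w9.pkl','rb'));y=np.array([-np.sin(.254),np.cos(.254)]);x=np.array([y[1],-y[0]])
b=cv2.imread('pics/w9.png');cv2.imwrite('pics/w9c.png',cv2.resize(b[30:240,0:310],None,fx=2.5,fy=2.5,interpolation=2))
E
```

```text
11.85 [0.46479521 0.26478522 0.20486228] [[-0.02566805  0.99929223 -0.02749892]
 [ 0.99945478  0.02622427  0.02006089]
 [ 0.02076783 -0.02696901 -0.99942052]] [-0.86828909  0.3104336   0.37135067  1.91555833 -0.17406056  0.95698949
 -0.38450963]
```

View pics/w10.png

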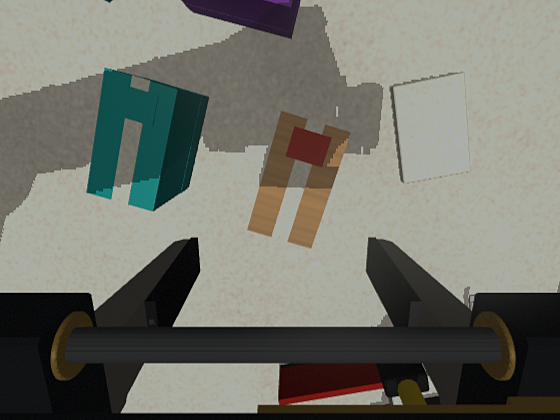

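View pics/w9c.png

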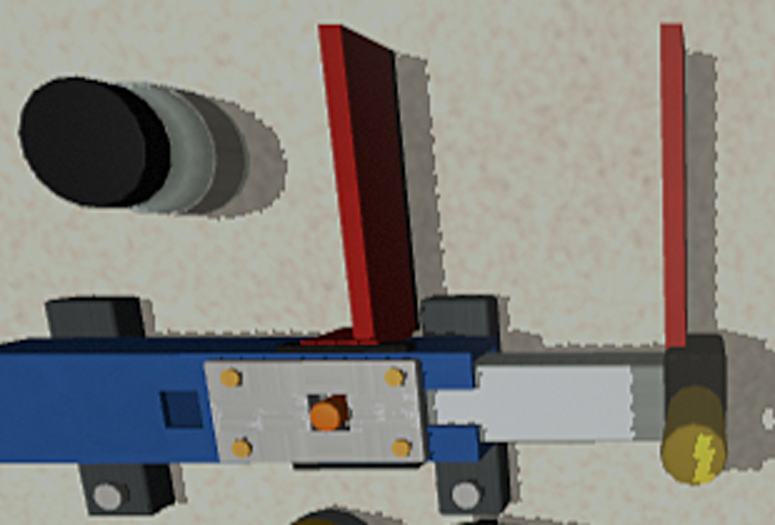

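```bash
python3 - <<'E'
from h import *
import pickle
p=pickle.load(open('w9.pkl','rb'))
g=lambda u,v,z:onz(p,(u/2.5,30+v/2.5),z)[:2]
F=[g(341,26,.055),g(372,338,.055)];M=[g(661,24,.055),g(667,345,.055)]
for a in(F,M): d=a[0]-a[1]; print(np.round(a,4).tolist(),'-x dir ang',np.degrees(np.arctan2(-d[1],-d[0])),np.linalg.norm(d))
th=np.radians(14.5);x=np.array([np.cos(th),np.sin(th)]);y=np.array([-x[1],x[0]])
e=g(300,354,.064);e2=g(300,463,.064);c=(e+e2)/2
print('tube width',(e2-e)@x,'mid',c, c@x)
yf=np.mean([q@y for q in F]);ym=np.mean([q@y for q in M]);print('gap',ym-yf)
post=g(694,455,.13);h1=g(182,409,.064);print('post x',post@x,'h1 x',h1@x,'post y-jaw',post@y-ym,'btn',g(326,412,.078)@y-ym, g(326,412,.078)@x)
xc=np.mean([c@x,post@x,h1@x])
print('target',(xc-.086)*x+(yf+ym)/2*y,'xc',xc)
p=pickle.load(open('w10.pkl','rb'))
C=np.array([onz(p,q,.1)[:2] for q in[(281,111),(350,132),(312,247),(248,229)]])
print(C,C.mean(0));d=[C[0]-C[3],C[1]-C[2]];print([ (np.linalg.norm(q),np.degrees(np.arctan2(-q[0],q[1]))) for q in d],[np.linalg.norm(q) for q in (C[0]-C[1],C[3]-C[2])])
E
```

```text
[[0.4925, -0.0864], [0.602, -0.0593]] -x dir ang 13.875378386103014 0.11275343585805715
[[0.4633, 0.0248], [0.5761, 0.0543]] -x dir ang 14.644135103897803 0.11650114726612652
tube width 0.04405668169372967 mid [ 0.63482265 -0.07954818] 0.5946847757017855
gap 0.11572925628641148
post x 0.5942633357441165 h1 x 0.5942523873965608 post y-jaw 0.011216949196686893 btn -0.1276746204978152 0.5923222427346104
target [ 0.52968594 -0.01762933] xc 0.5944001662808209
[[0.45837916 0.34313197]
 [0.51178016 0.32899755]
 [0.48727337 0.23368783]
 [0.43333522 0.24768952]] [0.47269198 0.28837672]
[(np.float64(0.09867350165328219), np.float64(-14.702855215322455)), (np.float64(0.09840998771096494), np.float64(-14.41997269567778))] [np.float64(0.055239917585455704), np.float64(0.0557258551869195)]
```

carry_out([
  [0.005,0.014,-0.01,-0.012,-0.016,-0.14],
  [0.004,0.012,-0.02,-0.01,-0.014,-0.14],
  [0,0,0,0,0,0],
  [0,0,0,0,0,0],
])

```text
clock: 12.25
position: [0.4769, 0.2861, 0.1739]
eef_rot: [[0.256, 0.967, 0.007], [0.967, -0.256, -0.002], [-0.0, 0.007, -1.0]]
contact_force: [0.3, -0.2, -0.1]
finger_gap: 0.999
```

carry_out([
  [-0.004,0.002,-0.03,0,0.005,0],
  [0,0,-0.03,0,0,0],
  [0,0,-0.03,0,0,0],
  [0,0,0,0,0,0],
  [0,0,0,0,0,0],
])

```text
clock: 12.75
position: [0.4776, 0.2839, 0.087]
eef_rot: [[0.246, 0.969, 0.007], [0.969, -0.246, 0.003], [0.004, 0.006, -1.0]]
contact_force: [0.5, 0.5, 0.4]
finger_gap: 0.998
```

carry_out([
  [-0.005,0.004,-0.01,0,0.006,0],
  [0,0,0,0,0,0],
  [0,0,0,0,0,0],
])

```text
clock: 13.05
position: [0.4746, 0.2887, 0.0804]
eef_rot: [[0.245, 0.97, 0.005], [0.969, -0.245, 0.007], [0.008, 0.003, -1.0]]
contact_force: [1.0, -0.5, -0.3]
finger_gap: 1.002
```

carry_out([
  [0,0,0,0,0,0],
  [0,0,0,0,0,0],
  [0,0,0,0,0,0],
  [0,0,0,0,0,0],
  [0,0,0,0,0,0],
  [0,0,0,0,0,0],
  [0,0,0,0,0,0],
], fingers=1)

```text
clock: 13.75
position: [0.475, 0.2899, 0.0822]
eef_rot: [[0.243, 0.97, 0.006], [0.97, -0.243, 0.009], [0.01, 0.004, -1.0]]
contact_force: [0.3, -0.4, 0.2]
finger_gap: 0.611
```

```bash
python3 - <<'E'
from h import *
save('wrist','w11.png')
E
```

```text
(no output)
```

View pics/w11.png

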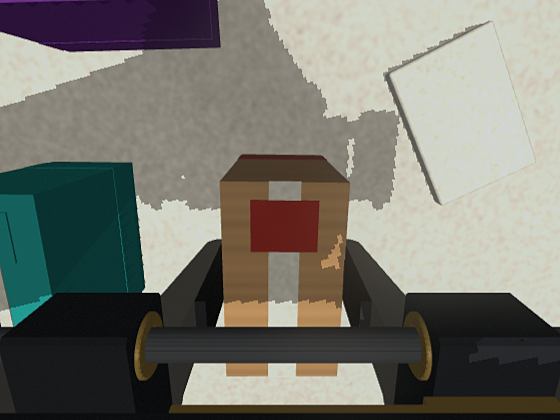

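carry_out([
  [0,0,0.02,0,0,0],
  [0,0,0.03,0,0,0],
  [0,0,0.03,0,0,0],
  [0,0,0.03,0,0,0],
  [0,0,0,0,0,0],
], fingers=1)

```text
clock: 14.3
position: [0.4726, 0.2873, 0.1924]
eef_rot: [[0.244, 0.97, 0.001], [0.97, -0.244, 0.003], [0.003, -0.0, -1.0]]
contact_force: [0.4, 0.4, -2.1]
finger_gap: 0.606
```

carry_out([
  [0.005,-0.025,0,0,0,0.045],
  [0.005,-0.026,0,0,0,0.045],
  [0.005,-0.026,0,0,0,0.045],
  [0.005,-0.026,0,0,0,0.045],
  [0.005,-0.026,0,0,0,0.045],
  [0.005,-0.026,0,0,0,0.045],
  [0.005,-0.026,0,0,0,0.045],
  [0.005,-0.026,0,0,0,0.045],
  [0.005,-0.026,0,0,0,0.045],
  [0.003,-0.02,0,0,0,0.045],
  [0,0,0,0,0,0],
])

```text
clock: 15.4
position: [0.5107, 0.0231, 0.176]
eef_rot: [[-0.224, 0.974, -0.02], [0.975, 0.224, -0.009], [-0.004, -0.022, -1.0]]
contact_force: [-0.6, -0.2, -2.4]
finger_gap: 0.611
```

carry_out([
  [0.009,-0.02,0.0,0.006,-0.012,0.02],
  [0.009,-0.02,0,0.003,-0.008,0.01],
  [0,0,0,0,0,0],
  [0,0,0,0,0,0],
  [0,0,0,0,0,0],
])

```text
clock: 15.9
position: [0.5251, -0.0131, 0.1701]
eef_rot: [[-0.254, 0.967, -0.01], [0.967, 0.254, 0.002], [0.004, -0.009, -1.0]]
contact_force: [-0.1, -0.2, -3.1]
finger_gap: 0.611
```

```bash
python3 - <<'E'
from h import *
save('wrist','w12.png');save('scene','s12.png');s=sense();print(s['position'],s['eef_rot'])
E
```

```text
[ 0.52522258 -0.01282936  0.17035759] [[-0.2552146   0.96683922 -0.00935026]
 [ 0.96687588  0.25524108  0.00173732]
 [ 0.00406628 -0.00859716 -0.99995478]]
```

View pics/w12.png

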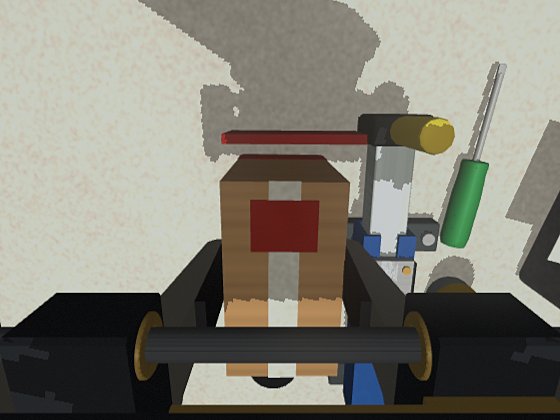

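```bash
python3 - <<'E'
from h import *
p=camera_params('wrist');z=sense()['position'][2]+.018
C=np.array([onz(p,q,z)[:2] for q in [(221,182),(349,182),(338,377),(225,377)]])
print(C,C.mean(0),np.linalg.norm(C[0]-C[3]),np.linalg.norm(C[0]-C[1]))
th=np.radians(14.5);x=np.array([np.cos(th),np.sin(th)]);y=np.array([-x[1],x[0]])
T=np.array([.5297,-.0176]);d=T-C.mean(0);print('need',d,'rail',d@x,d@y)
d=T-sense()['position'][:2];print('by TCP',d,d@x,d@y)
# jaw now
a=onz(p,(300,143),.055)[:2];print('moving jaw inner y rel target',(a-T)@y)
E
```

```text
[[ 0.48754576  0.02638447]
 [ 0.54048863  0.04047019]
 [ 0.5659513  -0.05700693]
 [ 0.51057606 -0.0720712 ]] [ 0.52614044 -0.01555587] 0.101113370935988 0.054784623111921386
need [ 0.00355956 -0.00204413] rail 0.002934373962252688 -0.00287026500362721
by TCP [ 0.00447742 -0.00477064] 0.003140331038649612 -0.00573974208307122
moving jaw inner y rel target 0.05782669480369607
```

carry_out([
  [0.004,-0.0025,-0.012,-0.001,-0.006,0],
  [0,0,-0.012,0,-0.003,0],
  [0,0,0,0,0,0],
  [0,0,0,0,0,0],
])

```text
clock: 16.4
position: [0.5296, -0.013, 0.1442]
eef_rot: [[-0.259, 0.966, 0.001], [0.966, 0.259, 0.001], [0.001, 0.001, -1.0]]
contact_force: [1.0, -0.5, -2.1]
finger_gap: 0.61
```

carry_out([
  [-0.001,-0.003,-0.014,0,0,-0.004],
  [0,0,-0.014,0,0,0],
  [0,0,0,0,0,0],
  [0,0,0,0,0,0],
])

```text
clock: 16.8
position: [0.5289, -0.0164, 0.1144]
eef_rot: [[-0.255, 0.967, 0.002], [0.967, 0.255, 0.001], [0.001, 0.002, -1.0]]
contact_force: [0.8, 0.1, -1.8]
finger_gap: 0.611
```

carry_out([
  [0,0.001,-0.012,0,0,0],
  [0,0,-0.012,0,0,0],
  [0,0,0,0,0,0],
  [0,0,0,0,0,0],
])

```text
clock: 17.2
position: [0.5294, -0.0154, 0.0888]
eef_rot: [[-0.254, 0.967, 0.003], [0.967, 0.254, 0.001], [0.0, 0.003, -1.0]]
contact_force: [0.2, 0.7, -2.2]
finger_gap: 0.608
```

carry_out([
  [0,0,-0.004,0,0,0],
  [0,0,-0.002,0,0,0],
  [0,0,-0.002,0,0,0],
  [0,0,0,0,0,0],
])

```text
clock: 17.6
position: [0.5302, -0.0164, 0.0825]
eef_rot: [[-0.253, 0.967, 0.005], [0.967, 0.253, 0.002], [0.0, 0.005, -1.0]]
contact_force: [-0.2, 0.1, -2.7]
finger_gap: 0.609
```

```bash
python3 - <<'E'
from h import *
a=save('scene','s13.png');b=save('side','d13.png');s=sense();print(s['position'],s['contact_force'])
c=lambda i:cv2.cvtColor(i,cv2.COLOR_RGB2BGR)
cv2.imwrite('pics/s13c.png',np.hstack([cv2.resize(c(a)[190:320,200:310],(400,473),interpolation=2),cv2.resize(c(b)[170:300,280:390],(400,473),interpolation=2)]))
E
```

```text
[ 0.53022979 -0.0162009   0.08220193] [-0.6745533  -0.83522714 -1.377837  ]
```

View pics/s13c.png

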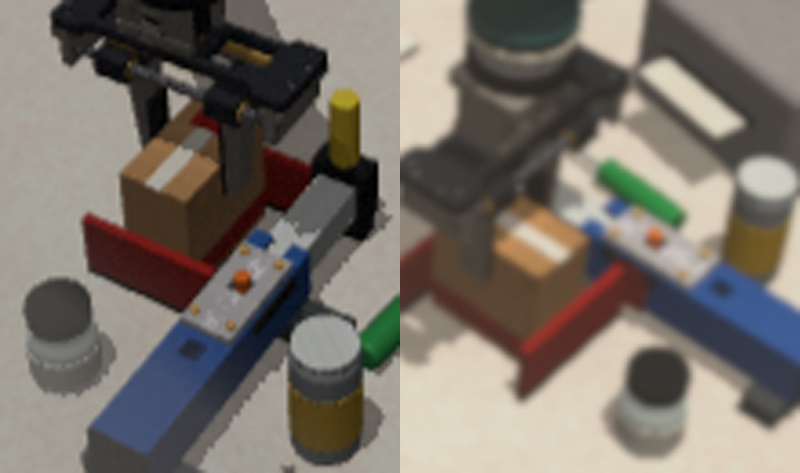

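carry_out([
  [0,0,-0.002,0,0,0],
  [0,0,-0.002,0,0,0],
])

```text
clock: 17.9
position: [0.53, -0.0169, 0.0815]
eef_rot: [[-0.252, 0.968, 0.003], [0.968, 0.252, 0.003], [0.002, 0.004, -1.0]]
contact_force: [-9.1, 0.9, 24.8]
finger_gap: 0.609
```

carry_out([
  [0,0,0.0005,0,0,0],
  [0,0,0,0,0,0],
  [0,0,0,0,0,0],
  [0,0,0,0,0,0],
], fingers=-0.6)

```text
clock: 18.3
position: [0.5313, -0.0165, 0.0831]
eef_rot: [[-0.252, 0.968, 0.007], [0.968, 0.252, 0.004], [0.002, 0.007, -1.0]]
contact_force: [0.2, -1.1, -0.5]
finger_gap: 0.802
```

carry_out([
  [0,0,0.02,0,0,0],
  [0,0,0.03,0,0,0],
  [0,0,0.03,0,0,0],
  [0,0,0.03,0,0,0],
  [0,0.0,0.04,0,0,0],
  [-0.02,0.03,0.04,0,0,0],
  [-0.03,0.03,0.03,0,0,0],
  [-0.03,0.03,0,0,0,0],
  [-0.02,0.03,0,0,0,0],
  [0,0,0,0,0,0],
])

```text
clock: 19.3
position: [0.4279, 0.104, 0.3057]
eef_rot: [[-0.25, 0.968, 0.004], [0.968, 0.25, 0.004], [0.002, 0.005, -1.0]]
contact_force: [-0.0, -0.3, 0.1]
finger_gap: 0.797
```

```bash
python3 - <<'E'
from h import *
a=save('scene','s14.png');b=save('side','d14.png');save('wrist','w14.png');s=sense();print(s['position'],s['contact_force'],s['clock'])
c=lambda i:cv2.cvtColor(i,cv2.COLOR_RGB2BGR)
cv2.imwrite('pics/s14c.png',np.hstack([cv2.resize(c(a)[190:320,200:310],(400,473),interpolation=2),cv2.resize(c(b)[170:300,280:390],(400,473),interpolation=2)]))
E
```

```text
[0.43040708 0.09954478 0.30523805] [-0.46477807  0.22251005 -0.26768678] 19.45
```

View pics/s14c.png

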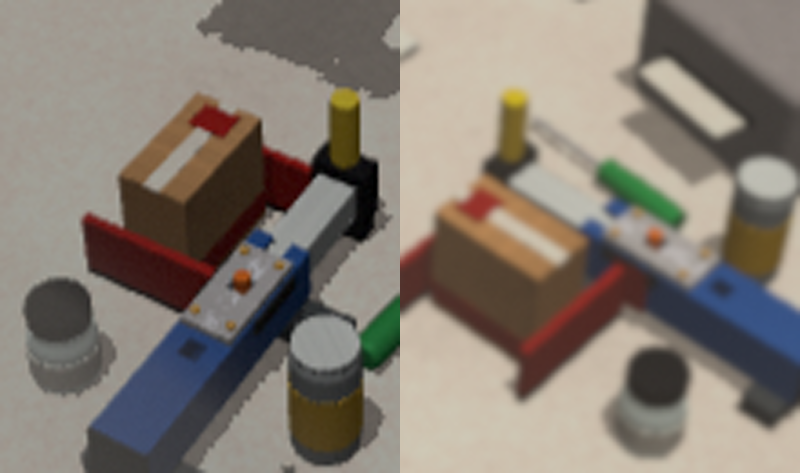

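View pics/w14.png

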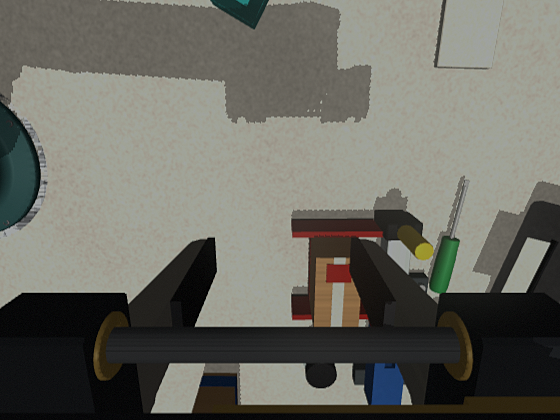

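View pics/s14.png

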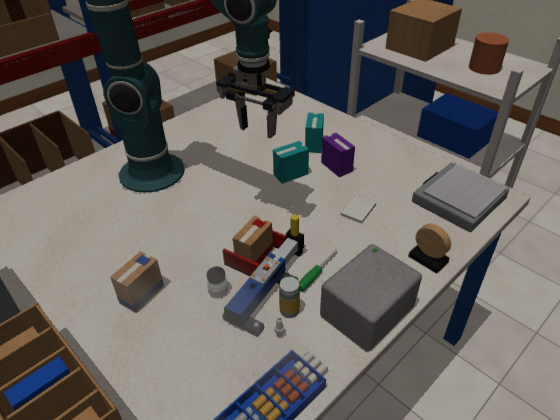

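```bash
python3 - <<'E'
from h import *
S=camera_params('scene');D=camera_params('side');k=110/400
th=np.radians(14.5);x=np.array([np.cos(th),np.sin(th)]);y=np.array([-x[1],x[0]]);T=np.array([.5297,-.0176])
for p,o,q in[(S,(200,190),[(122,180),(187,210),(263,125),(200,95)]),(D,(280,170),[(35+0,210),(128,290),(187,240),(85,176)])]:
    C=np.array([onz(p,(o[0]+u*k,o[1]+v*k),.1)[:2] for u,v in q]);m=C.mean(0)
    print(C.round(3).tolist(),m,'rail dx,dy from nest centre',(m-T)@x,(m-T)@y)
    a=C[3]-C[0];print(np.degrees(np.arctan2(-a[0],a[1])))
E
```

```text
[[0.524, -0.077], [0.578, -0.065], [0.553, 0.031], [0.497, 0.021]] [ 0.53808592 -0.02255171] rail dx,dy from nest centre 0.006878997998960918 -0.006893651422990451
15.290818020025466
[[0.492, 0.02], [0.503, -0.08], [0.568, -0.063], [0.544, 0.031]] [ 0.52653218 -0.02328925] rail dx,dy from nest centre -0.004491390472023098 -0.004714875438404288
-78.50459491753874
```

carry_out([
  [0.03,-0.04,0,0,0,0],
  [0.03,-0.04,0,0,0,0],
  [0.02,-0.04,0,0,0,0],
  [0.02,-0.03,0,0,0,0],
  [0,0,0,0,0,0],
  [0,0,0,0,0,0],
])

```text
clock: 20.05
position: [0.5346, -0.0652, 0.3028]
eef_rot: [[-0.233, 0.972, 0.002], [0.972, 0.233, -0.006], [-0.007, 0.001, -1.0]]
contact_force: [0.9, -0.0, -0.3]
finger_gap: 0.803
```

```bash
python3 - <<'E'
from h import *
import pickle
p=camera_params('wrist');save('wrist','w15.png');print(sense()['position']);pickle.dump(p,open('w15.pkl','wb'))
b=cv2.imread('pics/w15.png');cv2.imwrite('pics/w15c.png',cv2.resize(b[130:330,150:420],None,fx=2.9,fy=2.9,interpolation=2))
E
```

```text
[ 0.53444561 -0.06530278  0.30293332]
```

View pics/w15c.png

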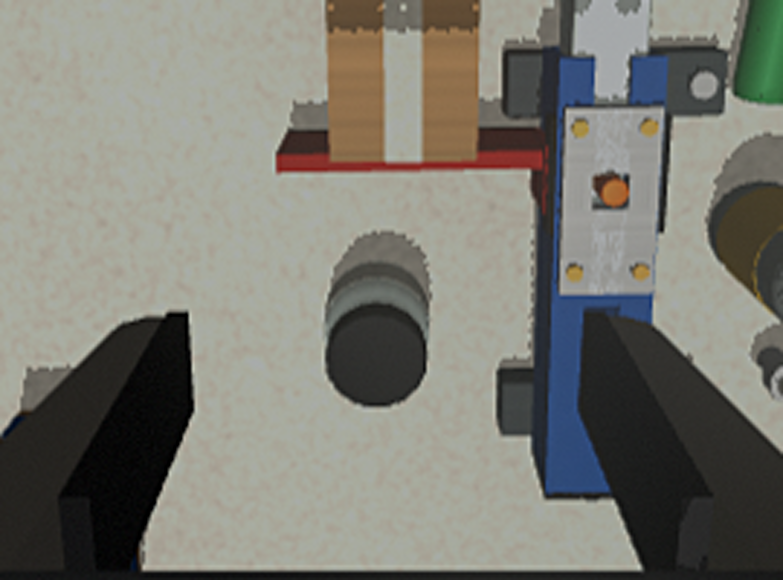

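```bash
python3 - <<'E'
from h import *
b=cv2.imread('pics/w15.png');cv2.imwrite('pics/w15d.png',cv2.resize(b[50:210,220:400],None,fx=3.6,fy=3.6,interpolation=2))
E
```

```text
(no output)
```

View pics/w15d.png

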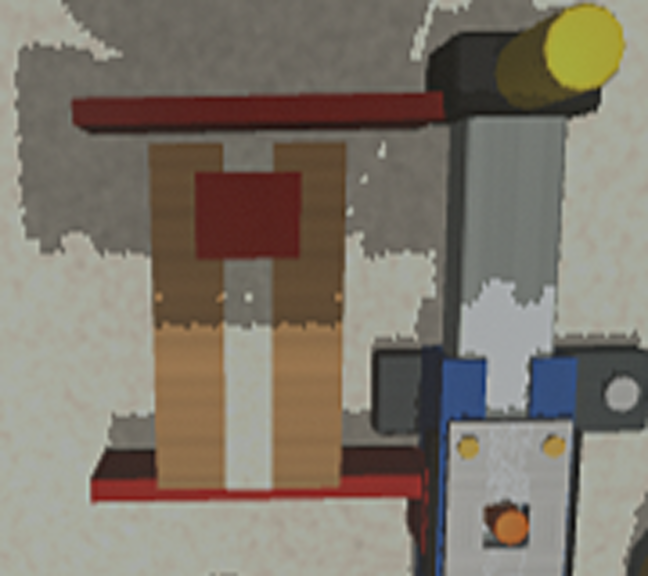

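```bash
python3 - <<'E'
from h import *
import pickle
p=pickle.load(open('w15.pkl','rb'));g=lambda u,v,z:onz(p,(220+u/3.6,50+v/3.6),z)[:2]
th=np.radians(14.5);x=np.array([np.cos(th),np.sin(th)]);y=np.array([-x[1],x[0]])
C=np.array([g(150,143,.1),g(345,143,.1),g(341,488,.1),g(156,488,.1)])
m=C.mean(0);print(m,np.linalg.norm(C[0]-C[3]))
a=(C[0]+C[1]-C[2]-C[3]);print('yaw',np.degrees(np.arctan2(-a[0],a[1])))
mj=g(250,125,.055)@y;fj=g(250,478,.055)@y;fo=g(250,497,.055)@y
print('to moving',mj-m@y,'to fixed',m@y-fj,'fixed outer+8',m@y-fo-.008,'gap',mj-fj)
tc=(g(448,425,.07)+g(578,425,.07))/2; print('x',m@x-.5944,'btn',g(510,525,.078)@x-.5944,'post',g(583,48,.13)@x)
E
```

```text
[ 0.53045875 -0.01934198] 0.09986602915596557
yaw 13.978692077751923
to moving 0.057420638206394786 to fixed 0.05677404074752873 fixed outer+8 0.05545600373088797 gap 0.11419467895392352
x -0.0856804634865842 btn -0.0004449709273133262 post 0.5940803320983121
```

```bash
python3 - <<'E'
from h import *
print(sense()['contact_force'],sense()['clock']); print(bot.job_done())
E
```

```text
[ 0.09976509 -0.96765249  0.16056273] 20.1
the job is handed in; nothing more can be done
None
```

I widened the nest and stood the red-banded carton upright between the red jaws. I let go of it, moved the arm clear and handed the job in at 20.1 s.

**Widening:** I pulled the grip post about 48 mm in small steps. I stopped when the wrist camera showed the orange button standing up through the index plate hole. The pull read 9 to 10 N at most, friction included. I saw the catch rather than felt it: there was no clear force step, and I did not pull on against the stop.

**Final check of the carton (wrist camera):**

| Measure | Result | Required |
|---|---|---|
| Distance from carton centre to moving jaw | about 57 mm | 47 mm or more |
| Distance from carton centre to fixed jaw | 55 to 57 mm | 47 mm or more |
| Distance to -x of the tube's centre line | 86 mm | 47 to 115 mm |
| Yaw error against the rail | about 0.5° | under 0.2 rad (11°) |

- **Disagreement:** the scene and side cameras put the carton 5 to 7 mm nearer the fixed jaw than the wrist camera did. They also disagree with each other by about 11 mm across the rail. All three views are inside the limits.
- **Setting down:** the push on the table briefly reached about 25 N, below the 40 N limit.
- **Other things on the table:** nothing else was touched, and in the last pictures the other things look to be where they started. I did not measure their positions again.

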